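# Drive a seated bush out of its block with the ejector rod

## Robot

A 7-joint arm with a two-finger parallel gripper is mounted at the origin on a cart in front of the work surface, level with it; the furniture and walls round the work are solid. World frame = base frame: x ahead of the robot, y to its left, z up, the work surface at z = 0. Lengths are in m, angles in rad, forces in N, time in s.
With the tool pointing down it reaches from about 0.4 to 0.85 m from the base axis. Payload 10.4 kg.
Tool frame: the origin (TCP) lies at the centre of the arm's flange, where the gripper is bolted on; the fingertips stand 182 mm ahead of it and the grasp point (between the pads) lies 164 mm ahead of it; z points along the fingers, y is the line along which they close (so a half turn about z gives the same grasp; the last joint's range is limited). The gripper opens to 87 mm and grips with 3 to 60 N. Pads are 19 mm wide; open, the fingers measure 117 mm over their backs; the gripper's body (75 mm by 190 mm) begins 51 mm behind the grasp point.
Start: joints at [1.133, 0.332, -0.065, 1.46, 0.022, 1.35, -0.088], TCP at [0.252, -0.572, 0.405] pointing down, gripper open.
Joint ranges: [-2.6, 2.6], [-0.5, 2.12], [-1.47, 1.34], [0.16, 2.42], [-1.27, 4.41], [0.06, 2.06], [-2.6, 2.6]. Speed limits (rad/s): [2.22, 2.22, 2.79, 2.79, 3.14, 3.14, 3.14].

## Interface

Orientations are given as a unit quaternion [x, y, z, w].
In Python, from bench import r, eyes, job gives the robot as it stands. The module is installed in compiled form; this text tells all that it offers.
- The arm moves only by the shell command python3 -m inch 'ROWS' [OPENING] [FORCE]. ROWS is JSON, a list of rows, each a list of 6 numbers: the shift along the tool's x, y, z normalised to -1 to 1, where 1 is 4 cm, then the turn, a rotation vector about the tool's x, y, z normalised to -1 to 1, where 1 is 0.12 rad. In form: [[x, y, z, wx, wy, wz], ...]. A call has exactly 5 rows; each row shifts and turns the commanded pose from where the row before left it, along the tool's axes as they then stand; what a row does not reach is not made up. A row lasts 1/12 s, in which the tool goes at most 41.7 mm and 7.16 degrees, less where a joint would pass 70% of its speed; a pose out of reach is approached as far as the arm can. A call with a number of a shift or a turn outside -1 to 1 is refused whole. A call with a gripper value outside its range is refused whole. OPENING is the gripper command: -1 is shut, 1 is fully open, values between are in proportion, set as the call begins (- or left out, the last holds). The fingers move at their own pace and stop on an object; FORCE is the grip in N (left out, the last holds). Time passes only in rows, so rows that do not move let the fingers close, or fill a call up. It gives the time, the measured TCP pose, the force, the opening and the grip force at its end, in the units of the state.
- r.read_state(): the state, without advancing time (a new reading comes with each control period).
- eyes.camera(name): name is "side" or "top" or "wrist"; returns a dict with "pixels" (384x512x3 uint8, red, green, blue), "fx", "fy", "cx", "cy" (pixels), "extrinsics" (4x4, takes a point from camera to world coordinates). Camera axes: x right, y down, z forward; pixel columns grow to the right and rows downward; lengths in m; the calibration is good to about 2 mm. The wrist camera is an equidistant fisheye: a pixel r from the principal point sees the ray r / f radians off the axis. A picture is of the moment at which its call begins. There is no depth.
- job.close_job(): hands the job in; it is judged then, once.
The state is a dict: "time": time; "joint_positions": joint angles; "joint_vel": joint speeds; "joint_torque": joint torques, N m; "ee_pos": TCP position; "eef_rot": TCP orientation; "ft_force": force on the tool from outside, world axes, zero at the start; "torque": the same for the moment, N m; "width": finger opening in m; "grip_force": force on a finger pad.
Only numpy, scipy, OpenCV 4.12 (cv2) and the standard library are available. Lean on these libraries where they do the work, as an engineer would, in place of code of your own. Each camera call takes 0.05 s, during which the arm holds its last target. There are 200 camera calls.

## Task

Drive the brass bush out of the bored block on the press-out stand: take the slim rod, which fits the bore, from the rack, and push it down through the bore until the bush drops into the base of the stand and the rod's collar sits fully home on the block. Let go and leave the rod standing there; leave the stout rod in the rack.

Things in the scene. Friction and masses are not known exactly. Their poses are not given: they have to be found in the camera images.
- stand: Fixed stand: dark catch base 114 x 114 mm with a lip 18 mm high; two side walls (at +y, -y) carry a bare aluminium block 80 (x) x 90 (y) x 30 mm, underside 60 mm and top 90 mm above the table, with one vertical 27 mm through bore in its middle. Four screw heads on top stand 4 mm proud, 45 mm from the bore's axis. Open below at front and back. Origin: on the table, on the bore's axis; z up.
- bore_mouth (a point): Centre of the bore's upper mouth, level with the block's top, 90 mm above the table.
- bush: Loose brass bush, 25 mm diameter, 20 mm long, 0.06 kg, a dark 8 mm hole in its middle (too small for any rod). Seated upright in the bore, top about 5 mm below the mouth, held by spring balls; pushing it through takes about 6 to 14 N at first, less later, over some 20 mm, then it falls free. Origin: centre of its underside; z is its axis.
- slim_rod: Loose steel ejector rod, 0.2 kg, 111 mm long: shank 14 mm diameter x 50 mm at the bottom, collar 40 mm diameter x 6 mm, round handle 20 mm diameter x 55 mm on top. It hangs upright in one of the rack's two holes, collar on the rack's top. Origin: centre of the shank's lower end; z up along the rod, so the handle runs from z = 56 to 111 mm.
- collar (a point): Centre of the underside of the slim rod's collar, 50 mm above the rod's lower end.
- stout_rod: Loose steel rod of the same shape and lengths but thicker, 0.4 kg: shank 29 mm (does not enter the bore), collar 48 mm, handle 32 mm diameter. It hangs in the other hole of the rack, 90 mm from the slim rod.
- rack: Fixed plywood rack: a plate 80 mm (x) x 180 mm (y) x 8 mm on two legs, its top 70 mm above the table, with two 34 mm holes 45 mm either side of its middle along its y axis; the rods hang in them. Origin: on the table under its middle; z up.
There are look-alikes about, which are no part of the job. What is shaped like the slim_rod but green is not meant.

How it is judged:
On the way, in this order (a step that is already met when the one before it is completed fails the run):
1. the slim rod's lower end has entered the bore from above (z of slim_rod in the frame of bore_mouth between -0.06 and -0.001 m and horizontal distance between slim_rod and bore_mouth below 0.012 m), for 0.05 s.
2. the bush has dropped out of the bore into the base (z of bush in the frame of stand below 0.035 m), for 0.1 s.
At the end, for the whole second after the job is handed in: Bush at rest in the stand's base (origin under 35 mm above the table, within 70 mm of the bore axis); slim rod released in the bore, collar within 5 mm of the block's top, within 12 mm of the axis, within 10 degrees of upright; stout rod within 30 mm of where it hung (z of bush in the frame of stand below 0.035 m and horizontal distance between bush and stand below 0.07 m and linear speed of each of bush, slim_rod below 0.03 m/s and z of collar in the frame of bore_mouth below 0.005 m and horizontal distance between collar and bore_mouth below 0.012 m and angle between slim_rod's own z axis and vertical below 0.17 rad and distance of stout_rod from where it was at the start of the episode below 0.03 m); the robot touches nothing.
It fails at once if the stout rod is taken out of the rack (distance of stout_rod from where it was at the start of the episode above 0.04 m).
It also fails if it takes over 40 s, if anything falls off the work surface, if the arm or the gripper's body presses on something with over 40 N, if the wrist force passes 120 N, or if a joint passes its speed limit or range.

## Working session

There is one attempt and no reset: what is moved stays moved. The work goes in short steps, Python scripts to look and compute and a shell command to move; the robot and the scene stay as the last step left them, time stands still between calls to the robot, and variables do not carry over. Pictures are saved under pics/ and viewed, at most 10 in all, crops included, and the job is handed in when it is done.

```bash
mkdir -p pics; cat > h.py <<'E'
import numpy as np,cv2
from bench import r,eyes,job
from scipy.spatial.transform import Rotation as R
def snap(n,f):
    c=eyes.camera(n); cv2.imwrite('pics/'+f,c['pixels'][:,:,::-1]); np.savez('pics/'+f+'.npz',**c); return c
def ray(c,u,v,fish=False):
    x=(u-c['cx'])/c['fx']; y=(v-c['cy'])/c['fy']
    if fish:
        t=np.hypot(x,y); s=np.sin(t)/t if t>1e-9 else 1; d=np.array([x*s,y*s,np.cos(t)])
    else: d=np.array([x,y,1.])
    E=np.array(c['extrinsics']); return E[:3,3],E[:3,:3]@d
def atz(c,u,v,z,fish=False):
    o,d=ray(c,u,v,fish); return o+d*(z-o[2])/d[2]
def ld(f): return dict(np.load('pics/'+f+'.npz'))
def rel(p,grasp=0.164):
    s=r.read_state(); M=R.from_quat(s['eef_rot'])
    return M.inv().apply(np.array(p)-s['ee_pos'])-[0,0,grasp]
E
python3 - <<'E'
from h import *
a=snap('top','t1.png');b=snap('side','s1.png')
for c in(a,b):print(np.round(c['extrinsics'],3).tolist(),c['fx'])
s=r.read_state();print({k:np.round(v,3).tolist() for k,v in s.items()}); print(R.from_quat(s['eef_rot']).as_matrix().round(3))
E
```

```text
[[-0.03, -0.997, 0.068, 0.423], [-0.999, 0.031, 0.021, -0.039], [-0.023, -0.068, -0.997, 1.025], [0.0, 0.0, 0.0, 1.0]] 421.8220325098608
[[0.999, 0.002, 0.034, 0.461], [-0.029, -0.442, 0.897, -0.831], [0.016, -0.897, -0.441, 0.485], [0.0, 0.0, 0.0, 1.0]] 387.51403641715115
{'time': 0.1, 'joint_positions': [1.133, 0.333, -0.065, 1.461, 0.022, 1.35, -0.089], 'joint_vel': [0.0, -0.001, -0.001, -0.0, 0.001, 0.002, -0.0], 'joint_torque': [0.002, -62.454, 0.025, -39.072, -0.062, 0.036, 0.0], 'ee_pos': [0.252, -0.572, 0.404], 'eef_rot': [0.979, 0.206, -0.0, -0.001], 'ft_force': [-0.085, 0.74, 0.414], 'torque': [-0.05, -0.023, 0.002], 'grip_force': 0.0, 'width': 0.087}
[[ 0.915  0.403 -0.001]
 [ 0.403 -0.915  0.001]
 [-0.    -0.001 -1.   ]]
```

View pics/t1.png

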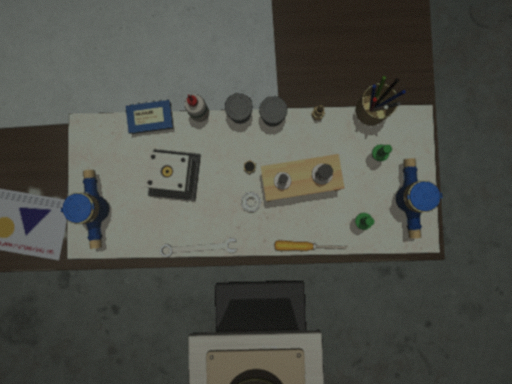

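View pics/s1.png

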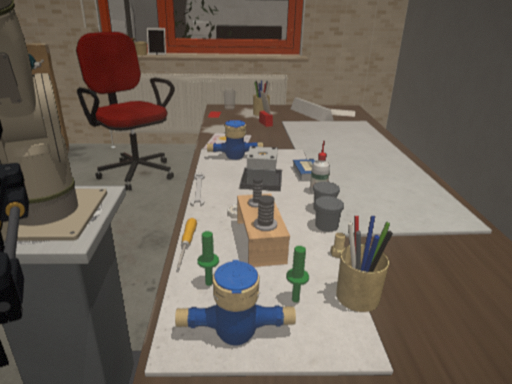

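The top view shows the stand with the bore near (167,171), the slim rod near (283,181) and the stout rod near (323,173). The side view confirms that the thinner grey rod is the one nearer the stand. I'll enlarge both areas.

```bash
python3 - <<'E'
from h import *
c=ld('t1.png');im=c['pixels'][:,:,::-1]
A=cv2.resize(im[140:210,255:355],None,fx=8,fy=8,interpolation=2)[:, :800]
B=cv2.resize(im[140:210,135:210],None,fx=8,fy=8,interpolation=2)
A=cv2.resize(A,(400,280));B=cv2.resize(B,(600//2,280))
cv2.imwrite('pics/z1.png',np.clip(np.hstack([A,B])*1.6,0,255).astype('uint8'))
print(atz(c,283,181,.1),atz(c,323,173,.1),atz(c,167,171,.09))
for p in [(262,178),(340,155),(343,188),(268,201)]: print(atz(c,*p,.07).round(3))
E
```

```text
[ 0.50422426 -0.07674556  0.1       ] [ 0.51906531 -0.16501768  0.1       ] [0.53577938 0.18137765 0.09      ]
[ 0.515 -0.031  0.07 ]
[ 0.562 -0.209  0.07 ]
[ 0.487 -0.213  0.07 ]
[ 0.463 -0.043  0.07 ]
```

View pics/z1.png

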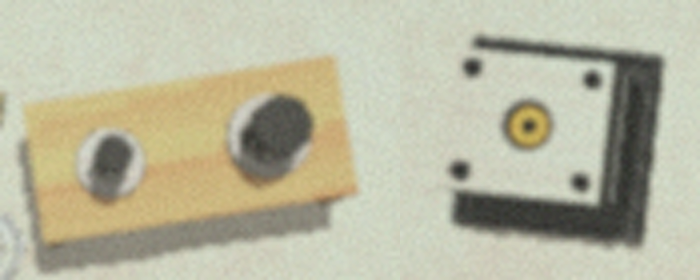

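The crop shows the slim collar at about (282.5,181), the stout collar at (322.5,174.2) and the bush at (166.8,171.5), with four screws around it.

```bash
python3 - <<'E'
from h import *
c=ld('t1.png')
s=atz(c,282.5,181,.076);t=atz(c,322.5,174.2,.076);b=atz(c,166.7,171.4,.09)
print(s,t,b,np.linalg.norm(s-t),np.degrees(np.arctan2(*(s-t)[1::-1])))
q=[atz(c,*p,.094) for p in [(153,157),(183,159.75),(150,182.5),(180,185.5)]]
print(np.mean(q,0),np.degrees(np.arctan2(*(q[0]-q[1])[1::-1])))
E
python3 -m inch '[[0,0,0,0,0,-1],[0,0,0,0,0,-1],[0,0,0,0,0,-1],[0,0,0,0,0,-1],[0,0,0,0,0,-1]]' 1 20
python3 -m inch '[[0,0,0,0,0,-1],[0,0,0,0,0,-1],[0,0,0,0,0,-1],[0,0,0,0,0,-1],[0,0,0,0,0,-1]]'
python3 -c "
from h import *
print(rel([.5,-.08,.2]),r.read_state()['joint_positions'],R.from_quat(r.read_state()['eef_rot']).as_matrix().round(3))"
```

```text
[ 0.50636481 -0.07661146  0.076     ] [ 0.51887743 -0.16706957  0.076     ] [0.53490077 0.18206611 0.09      ] 0.09131941350382554 97.87546788002723
[0.5349746 0.1815905 0.094    ] 82.87310381699804
time: 0.52
ee_pos: [0.2519, -0.5719, 0.4043]
eef_rot: [0.873, 0.489, 0.0, -0.0]
ft_force: [-0.7, -0.4, 0.5]
width: 0.0868
grip_force: 0.0
time: 0.93
ee_pos: [0.2518, -0.5719, 0.4043]
eef_rot: [0.689, 0.725, 0.0, -0.0]
ft_force: [-1.9, -0.0, 0.2]
width: 0.087
grip_force: 0.0
[0.47876989 0.27248799 0.04055291] [ 1.25908842  0.34267108 -0.22663745  1.45284285  0.07729967  1.35572436
  1.07852865] [[-0.05   0.999 -0.   ]
 [ 0.999  0.05   0.001]
 [ 0.001 -0.    -1.   ]]
```

```bash
python3 -m inch '[[0.8,0.45,0,0,0,0],[0.8,0.45,0,0,0,0],[0.8,0.45,0,0,0,0],[0.8,0.45,0,0,0,0],[0.8,0.45,0,0,0,0]]'
python3 -m inch '[[0.8,0.45,0,0,0,0],[0.8,0.45,0,0,0,0],[0.8,0.45,0,0,0,0],[0.8,0.45,0,0,0,0],[0.8,0.45,0,0,0,0]]'
python3 -m inch '[[0.8,0.45,0,0,0,0],[0.8,0.45,0,0,0,0],[0.6,0.45,0,0,0,0],[0.3,0.2,0,0,0,-0.4],[0,0,0,0,0,-0.35]]'
python3 - <<'E'
from h import *
c=snap('wrist','w1.png')
print(rel([.5064,-.0766,.11]),R.from_quat(r.read_state()['eef_rot']).as_matrix().round(3)); print(np.round(c['extrinsics'],3).tolist(),c['fx'])
E
```

```text
time: 1.35
ee_pos: [0.3352, -0.4065, 0.4044]
eef_rot: [0.691, 0.722, -0.0, -0.0]
ft_force: [0.1, -0.4, 0.9]
width: 0.0871
grip_force: 0.0
time: 1.77
ee_pos: [0.418, -0.2426, 0.4046]
eef_rot: [0.691, 0.722, -0.0, -0.0]
ft_force: [0.7, -1.3, 0.0]
width: 0.087
grip_force: 0.0
time: 2.18
ee_pos: [0.4765, -0.1382, 0.4047]
eef_rot: [0.655, 0.756, 0.001, -0.0]
ft_force: [-0.2, 0.2, 0.0]
width: 0.0868
grip_force: 0.0
[0.05842324 0.03953886 0.13050824] [[-0.143  0.99  -0.   ]
 [ 0.99   0.143  0.   ]
 [ 0.001 -0.    -1.   ]]
[[0.99, 0.137, 0.036, 0.466], [0.142, -0.96, -0.243, -0.071], [0.002, 0.245, -0.969, 0.385], [0.0, 0.0, 0.0, 1.0]] 297.3186396354542
```

View pics/w1.png

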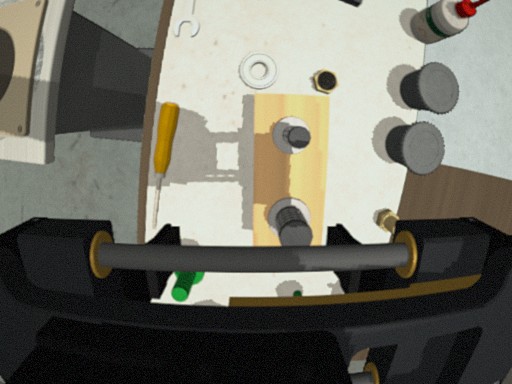

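The wrist view shows the slim rod's collar centred near (291.5,135) and its handle top near (300,137). The stout rod is below it at (290,222).

```bash
python3 - <<'E'
from h import *
c=ld('w1.png')
a=atz(c,291.5,135,.076,True);b=atz(c,300,137,.131,True)
print(a,b); print(rel([*(a[:2]),.113]), rel([*(b[:2]),.113]))
E
```

```text
[ 0.50768155 -0.07520497  0.076     ] [ 0.50785777 -0.07503868  0.131     ]
[0.05962193 0.04100615 0.12750846] [0.05976127 0.04120437 0.12750848]
```

```bash
python3 -m inch '[[0.75,0.51,0,0,0,0],[0.75,0.52,0,0,0,0],[0,0,0.6,0,0,0],[0,0,0.6,0,0,0],[0,0,0,0,0,0]]'
python3 -c "
from h import *
print(rel([.5078,-.0751,.113]),R.from_quat(r.read_state()['eef_rot']).as_matrix().round(3)[0])"
```

```text
time: 2.65
ee_pos: [0.5066, -0.0775, 0.3526]
eef_rot: [0.658, 0.753, -0.002, -0.003]
ft_force: [-1.0, -0.9, -1.3]
width: 0.0869
grip_force: 0.0
[0.00178995 0.00299171 0.07554233] [-0.133  0.991 -0.006]
```

```bash
python3 -m inch '[[0,0,0.6,0,0,0],[0,0,0.6,0,0,0],[0,0,0.6,0,0,0],[0,0,0.1,0,0,0],[0,0,0,0,0,0]]'
python3 -c "
from h import *
print(rel([.5078,-.0751,.113]),R.from_quat(r.read_state()['eef_rot']).as_matrix().round(3)[0])"
```

```text
time: 3.07
ee_pos: [0.5076, -0.0777, 0.2804]
eef_rot: [0.659, 0.752, -0.001, -0.001]
ft_force: [-0.3, -0.1, 0.7]
width: 0.0867
grip_force: 0.0
[0.00248168 0.00092431 0.00342318] [-0.132  0.991 -0.002]
```

Aligned within 3 mm. I'll correct that, then grip.

```bash
python3 -m inch '[[0.06,0.02,0.08,0,0,0],[0,0,0,0,0,0],[0,0,0,0,0,0],[0,0,0,0,0,0],[0,0,0,0,0,0]]'
python3 -m inch '[[0,0,0,0,0,0],[0,0,0,0,0,0],[0,0,0,0,0,0],[0,0,0,0,0,0],[0,0,0,0,0,0]]' -1 35
python3 -m inch '[[0,0,0,0,0,0],[0,0,0,0,0,0],[0,0,0,0,0,0],[0,0,0,0,0,0],[0,0,0,0,0,0]]'
```

```text
time: 3.48
ee_pos: [0.5087, -0.0744, 0.2783]
eef_rot: [0.658, 0.753, 0.0, 0.001]
ft_force: [0.2, 0.3, -0.1]
width: 0.0866
grip_force: 0.0
time: 3.9
ee_pos: [0.5085, -0.0743, 0.2776]
eef_rot: [0.658, 0.753, -0.0, 0.0]
ft_force: [-0.3, 0.4, -0.8]
width: 0.0614
grip_force: 0.0
time: 4.32
ee_pos: [0.5085, -0.0743, 0.2776]
eef_rot: [0.658, 0.753, 0.0, 0.0]
ft_force: [0.1, -0.5, 0.6]
width: 0.028
grip_force: 0.0
```

```bash
python3 -m inch '[[0,0,0,0,0,0],[0,0,0,0,0,0],[0,0,0,0,0,0],[0,0,0,0,0,0],[0,0,0,0,0,0]]'
python3 -m inch '[[0,0,-0.2,0,0,0],[0,0,-0.5,0,0,0],[0,0,-0.7,0,0,0],[0,0,-0.7,0,0,0],[0,0,-0.7,0,0,0]]'
python3 -c "
from h import *
print(rel([.535,.182,.20]),R.from_quat(r.read_state()['eef_rot']).as_matrix().round(3)[0])"
```

```text
time: 4.73
ee_pos: [0.5085, -0.0743, 0.2775]
eef_rot: [0.658, 0.753, -0.0, 0.0]
ft_force: [0.0, -0.6, -0.9]
width: 0.0191
grip_force: 35.0
time: 5.15
ee_pos: [0.5082, -0.0741, 0.3912]
eef_rot: [0.658, 0.753, -0.0, -0.0]
ft_force: [1.0, -0.3, -1.2]
width: 0.0191
grip_force: 35.0
[0.25015453 0.06095006 0.02725533] [-0.134  0.991 -0.   ]
```

```bash
python3 -m inch '[[0.5,0.1,0,0,0,0],[0.8,0.2,0,0,0,0],[0.9,0.2,0,0,0,0],[0.9,0.2,0,0,0,0],[0.8,0.2,0,0,0,0]]'
python3 -m inch '[[0.6,0.2,0,0,0,0],[0.2,0.1,0,0,0,0],[0,0,0,0,0,0],[0,0,0,0,0,0],[0,0,0,0,0,0]]'
python3 - <<'E'
from h import *
c=snap('wrist','w2.png')
print(rel([.535,.182,.20]),r.read_state()['width'])
im=c['pixels'][:,:,::-1][0:300,120:400]; cv2.imwrite('pics/w2z.png',cv2.resize(im,(560,600),interpolation=2))
E
```

```text
time: 5.57
ee_pos: [0.5228, 0.0874, 0.3903]
eef_rot: [0.658, 0.753, 0.0, 0.0]
ft_force: [0.4, 0.3, -2.4]
width: 0.0193
grip_force: 35.0
time: 5.98
ee_pos: [0.5311, 0.1168, 0.3895]
eef_rot: [0.659, 0.752, -0.0, 0.0]
ft_force: [-0.2, -0.3, -1.3]
width: 0.0194
grip_force: 35.0
[0.06438969 0.01253296 0.02544401] 0.01937172047421865
```

View pics/w2z.png

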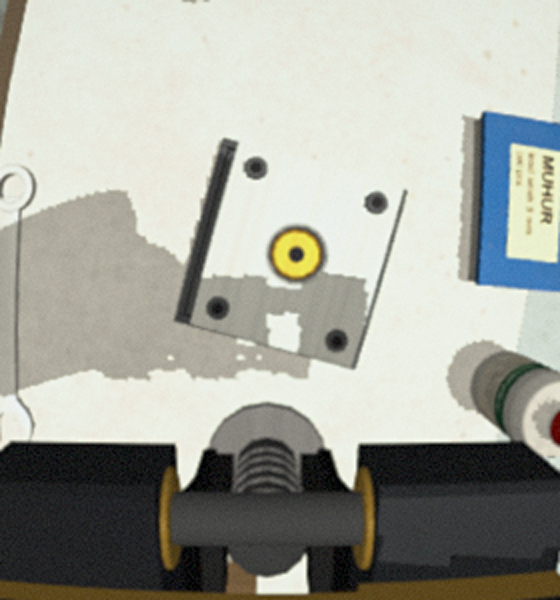

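The bore is centred at about (268.5,127). The held collar spans u from 225 to 282.5, and its far edge is at about (253.8,202).

```bash
python3 - <<'E'
from h import *
c=ld('w2.png')
f=lambda u,v:(120+u/2,v/2)
b=atz(c,*f(297,254),.087,True)
q=np.mean([atz(c,*f(*p),.094,True) for p in [(255,167),(376,202),(217,308),(336,340)]],0)
s=r.read_state();zc=s['ee_pos'][2]-.164-.093+.056
e=atz(c,*f(267,404),zc,True)
print(b,q,s['ee_pos'],zc)
for p in(b,q,e):print(rel([*p[:2],.2]))
l=atz(c,*f(210,450),zc-.003,True);k=atz(c,*f(325,450),zc-.003,True);print(rel(l),rel(k))
E
```

```text
[0.53648997 0.18367732 0.087     ] [0.53584608 0.18375607 0.094     ] [0.53107087 0.1166919  0.38950344] 0.18850344136648506
[0.06585689 0.01423023 0.02544217]
[0.06601949 0.01360224 0.02544225]
[ 1.98026007e-02 -9.16647626e-05  2.54865595e-02]
[ 0.00338537 -0.01879115  0.04000356] [0.0033691  0.01897816 0.03999075]
```

```bash
python3 -m inch '[[0.5,0.1,0,0,0,0],[0.6,0.12,0,0,0,0],[0.4,0.08,0,0,0,0],[0.14,0.03,0,0,0,0],[0,0,0,0,0,0]]'
python3 -m inch '[[0,0,0.3,0,0,0],[0,0,0.3,0,0,0],[0,0,0.1,0,0,0],[0,0,0,0,0,0],[0,0,0,0,0,0]]'
python3 -c "
from h import *
print(rel([.536,.1834,.183]),R.from_quat(r.read_state()['eef_rot']).as_matrix().round(3)[0])"
```

```text
time: 6.45
ee_pos: [0.5351, 0.1855, 0.3895]
eef_rot: [0.658, 0.753, 0.0, -0.0]
ft_force: [-0.5, 0.5, -0.8]
width: 0.019
grip_force: 35.0
time: 6.87
ee_pos: [0.5353, 0.1844, 0.361]
eef_rot: [0.659, 0.753, -0.0, -0.0]
ft_force: [0.7, 0.1, -1.9]
width: 0.0194
grip_force: 35.0
[-0.00107368  0.0007336   0.01400453] [-0.133  0.991 -0.001]
```

```bash
python3 -m inch '[[-0.02,0.02,0.2,0,0,0],[0,0,0.2,0,0,0],[0,0,0.05,0,0,0],[0,0,0,0,0,0],[0,0,0,0,0,0]]' - 55
python3 -m inch '[[0,0,0.15,0,0,0],[0,0,0.15,0,0,0],[0,0,0.15,0,0,0],[0,0,0.15,0,0,0],[0,0,0,0,0,0]]'
python3 -c "
from h import *
print(rel([.536,.1834,.133]))"
```

```text
time: 7.28
ee_pos: [0.5361, 0.1846, 0.3434]
eef_rot: [0.658, 0.753, -0.0, -0.0]
ft_force: [-1.0, -0.3, -1.3]
width: 0.0189
grip_force: 55.0
time: 7.7
ee_pos: [0.5358, 0.1842, 0.3182]
eef_rot: [0.658, 0.753, -0.001, -0.0]
ft_force: [-0.1, -0.8, -3.1]
width: 0.0188
grip_force: 55.0
[-0.00075845  0.00043323  0.0211658 ]
```

```bash
python3 -m inch '[[0,0,0.15,0,0,0],[0,0,0.15,0,0,0],[0,0,0.1,0,0,0],[0,0,0,0,0,0],[0,0,0,0,0,0]]'
python3 -m inch '[[0,0,0.1,0,0,0],[0,0,0.05,0,0,0],[0,0,0,0,0,0],[0,0,0,0,0,0],[0,0,0,0,0,0]]'
python3 - <<'E'
from h import *
snap('wrist','w3.png');c=snap('side','s2.png');im=c['pixels'][:,:,::-1]
cv2.imwrite('pics/s2z.png',cv2.resize(im[110:210,200:340],(784,560),interpolation=2))
E
```

```text
time: 8.12
ee_pos: [0.5361, 0.1845, 0.3032]
eef_rot: [0.658, 0.753, -0.0, -0.0]
ft_force: [0.0, 0.0, -2.6]
width: 0.0185
grip_force: 55.0
time: 8.53
ee_pos: [0.5362, 0.1845, 0.2976]
eef_rot: [0.658, 0.753, 0.0, 0.0]
ft_force: [0.4, 0.0, -1.6]
width: 0.0189
grip_force: 55.0
```

View pics/s2z.png

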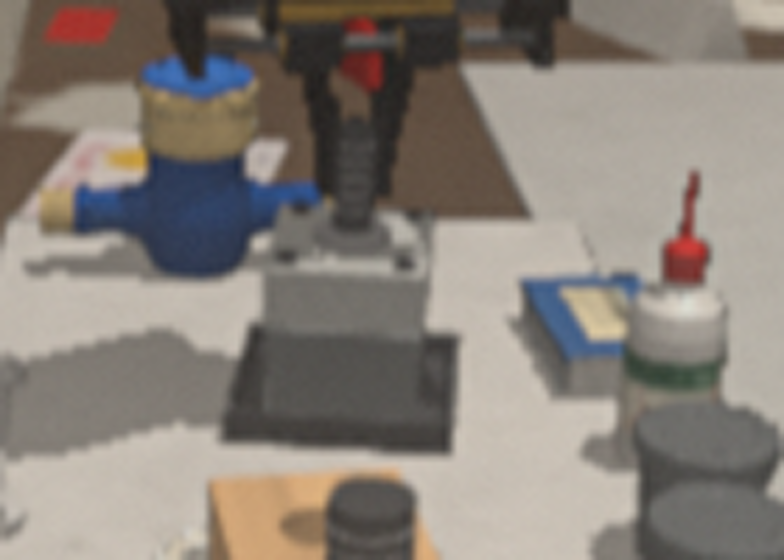

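The rod stands in the bore with its collar at or just above the block top at crop (350,235). I'll press gently until the force shows contact.

```bash
python3 -m inch '[[0,0,0.03,0,0,0],[0,0,0.03,0,0,0],[0,0,0,0,0,0],[0,0,0,0,0,0],[0,0,0,0,0,0]]'
```

```text
time: 9.05
ee_pos: [0.5361, 0.1848, 0.2974]
eef_rot: [0.658, 0.753, -0.0, 0.001]
ft_force: [-8.4, -4.7, 23.0]
width: 0.0187
grip_force: 55.1
```

The collar is home: lower end at about 0.040 m and 23 N of reaction. I'll relieve the load, release and go up.

```bash
python3 -m inch '[[0,0,-0.05,0,0,0],[0,0,0,0,0,0],[0,0,0,0,0,0],[0,0,0,0,0,0],[0,0,0,0,0,0]]'
python3 -m inch '[[0,0,0,0,0,0],[0,0,0,0,0,0],[0,0,0,0,0,0],[0,0,0,0,0,0],[0,0,0,0,0,0]]' 0.6
python3 -m inch '[[0,0,0,0,0,0],[0,0,0,0,0,0],[0,0,0,0,0,0],[0,0,0,0,0,0],[0,0,0,0,0,0]]'
python3 -m inch '[[0,0,-0.2,0,0,0],[0,0,-0.4,0,0,0],[0,0,-0.6,0,0,0],[0,0,-0.7,0,0,0],[0,0,-0.7,0,0,0]]'
python3 -m inch '[[-0.7,0,-0.5,0,0,0],[-0.9,0,0,0,0,0],[-0.5,0,0,0,0,0],[0,0,0,0,0,0],[0,0,0,0,0,0]]'
python3 - <<'E'
from h import *
c=snap('wrist','w4.png')['pixels'][:,:,::-1]; d=snap('side','s3.png')['pixels'][:,:,::-1]
cv2.imwrite('pics/f.png',np.hstack([cv2.resize(c[0:220,130:380],(400,352)),cv2.resize(d[130:210,225:316],(400,352),interpolation=2)]))
E
```

```text
time: 9.47
ee_pos: [0.5363, 0.1845, 0.2975]
eef_rot: [0.658, 0.753, 0.0, 0.0]
ft_force: [-1.5, -1.0, 7.0]
width: 0.0187
grip_force: 55.0
time: 9.88
ee_pos: [0.5361, 0.1845, 0.2969]
eef_rot: [0.658, 0.753, -0.0, -0.0]
ft_force: [0.0, -0.4, -0.7]
width: 0.0441
grip_force: 0.0
time: 10.3
ee_pos: [0.5361, 0.1845, 0.2971]
eef_rot: [0.658, 0.753, 0.0, 0.0]
ft_force: [-0.6, 0.1, 0.1]
width: 0.0687
grip_force: 0.0
time: 10.72
ee_pos: [0.5358, 0.1846, 0.4027]
eef_rot: [0.658, 0.753, -0.0, -0.0]
ft_force: [0.8, 0.8, 0.5]
width: 0.07
grip_force: 0.0
time: 11.13
ee_pos: [0.5475, 0.1, 0.4217]
eef_rot: [0.659, 0.752, 0.0, 0.0]
ft_force: [-0.5, 0.5, 0.2]
width: 0.0698
grip_force: 0.0
```

View pics/f.png

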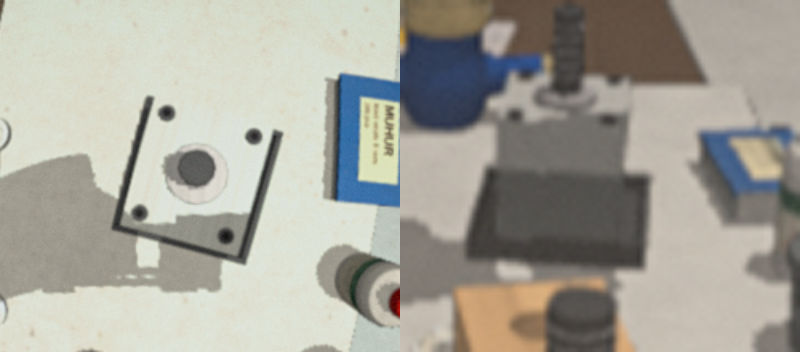

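The rod stands upright in the centre of the block with its collar down at left crop (197,172). The bush is no longer visible, and the fully inserted shank leaves it no room in the bore. The stout rod is still in the rack.

```bash
python3 -c "
from bench import job
print(job.close_job())"
```

```text
the job is handed in; nothing more can be done
None
```

I handed the job in at about 11 s: the slim rod is released upright with its collar home on the block, and the stout rod is still in the rack. The bush was not seen in the base, only inferred to have dropped from how deep the rod sits, and no verdict came back.

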